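# Find the stamped sample crate and push it to the dispatch rail

## Task

Two identical small sample crates stand on the desk and one of them is stamped underneath. Without gripping or lifting anything, push each crate over away from you with the fingertips, so that it lies on its far long side with its underside towards you; once both lie so, push the stamped one, still lying, straight ahead until its mouth is squarely against the dispatch rail, and leave the other lying clear of the rail. Do not disturb the vial, the timer or the dish.

Things in the scene. Friction and masses are not known exactly. Their poses are not given: they have to be found in the camera images.
- crate_stamped: Open-topped grey plastic crate, 65 mm deep (its x), 100 wide (y), 90 high (z), 4 mm walls, hand slots in the end walls, about 250 g. Recessed 3 mm in its underside is a black stamp 48 mm across: a ring with a diagonal cross. Origin: centre of its underside. Starts upright, x axis away from the robot (yaw up to 0.18); the crates and the vial stand in a row in any order.
- crate_blank: The same crate but with a blank underside; same origin and axes. Either crate, pushed ahead high on its near long wall, tips about its far bottom edge (pushed low, it slides), goes over by itself from about 45 degrees and lies 65 mm high on its far long wall, z axis level and ahead, x axis down. It may slide a centimetre or two.
- crate_stamped_face (a point): Centre of the stamped crate's near long wall (outside): 32.5 mm nearer the robot than the origin and 45 mm up while it stands; its top, 65 mm above the desk, once it lies as asked. The underside is then an upright face towards the robot, 100 mm wide and 65 mm high: a stamp there is seen only from the robot's side, looking slantwise ahead and down (a wrist camera tilted forward about 0.5 rad).
- crate_blank_face (a point): The same point of the blank crate.
- crate_stamped_mouth (a point): Middle of the far long edge of the stamped crate's open mouth, on the outside (32.5 mm beyond the origin and 90 mm up while it stands). When the crate lies as asked it is at desk level, at the crate's far end, and meets the rail first.
- crate_blank_mouth (a point): The same point of the blank crate.
- rail: Dispatch rail: aluminium angle fixed to the desk beyond the crates, 560 mm long (its y), upright face 30 mm high. Origin: middle of the upright face that looks at the robot, at desk level; x axis points away from the robot, square to that face.
- vial: Bystander: brown vial with white cap, 28 mm across, 64 mm high, standing loose in the row with the crates, between them or at one end. Origin: centre of its underside.
- timer: Bystander: small white lab timer, 60 x 66 x 19 mm, lying loose to the right of the crates. Origin: centre of its underside.
- dish: Bystander: small closed round petri dish, 60 mm across, 15 mm high, lying loose on the right, nearer the rail than the timer. Origin: centre of its underside.
Mind the look-alikes: they are no part of the job. Leave any green look-alike of the crate_blank alone.

How it is judged:
By the outcome, as a careful person would: the job done as asked, in the order asked, and still so for the second after the job is handed in, with the robot touching nothing.
It also fails if it takes over 64 s, if anything falls off the work surface, if the arm or the gripper's body presses on something with over 40 N, if the wrist force passes 120 N, or if a joint passes its speed limit or range.

## Robot

A 7-joint arm with a two-finger parallel gripper is mounted at the origin on a cart in front of the work surface, level with it; the furniture and walls round the work are solid. World frame = base frame: x ahead of the robot, y to its left, z up, the work surface at z = 0. Lengths are in m, angles in rad, forces in N, time in s.
With the tool pointing down it reaches from about 0.425 to 0.975 m from the base axis. Payload 16.7 kg.
Tool frame: the origin (TCP) lies between the finger pads; the fingertips stand 25 mm ahead of it and the grasp point (between the pads) lies 6 mm ahead of it; z points along the fingers, y is the line along which they close (so a half turn about z gives the same grasp; the last joint's range is limited). The gripper opens to 85 mm and grips with 20 to 120 N. Pads are 22 mm wide; open, the fingers measure 114 mm over their backs; the gripper's body (76 mm by 85 mm) begins 54 mm behind the grasp point. The pads swing forward as they close: fully open they stand 13 mm farther back than shut.
Start: joints at [1.101, 0.426, 0.074, 1.606, -0.034, 1.111, -0.067], TCP at [0.212, -0.641, 0.256] pointing down, gripper open.
Joint ranges: [-2.85, 2.85], [-0.5, 2.14], [-1.23, 1.37], [0.21, 2.46], [-1.02, 4.16], [0.16, 2.05], [-2.73, 2.73]. Speed limits (rad/s): [1.89, 1.89, 2.39, 2.39, 3.01, 3.01, 3.01].

## Interface

Orientations are given as [roll, pitch, yaw] about the fixed x, y, z axes, in that order (R = Rz(yaw) Ry(pitch) Rx(roll)).
In Python, from bench import * gives the robot as it stands.
- The arm moves only by the tool arm_command, never from a script. Its argument "motion" is a list of rows, each an object with "dp": the shift along the tool's x, y, z in m, a list of three; "yaw": the turn about the tool's z in units of 6 degrees (1.0 is 6 degrees); "claw": the opening, from 0 (shut) to 1 (fully open). A call has 1 to 20 rows; each row is the pose to reach, as a shift and turn from the pose commanded when the call began, along the tool's axes at that moment; what a row does not reach only later rows make up. A row lasts 1/10 s, in which the tool goes at most 50 mm and 8.59 degrees, less where a joint would pass 70% of its speed; a pose out of reach is approached as far as the arm can. A call with a gripper value outside its range is refused whole. The fingers move at their own pace and stop on an object; "squeeze" is the grip in N (left out, the last holds). Time passes only in rows, so rows that repeat a pose let the fingers close. It gives the time, the measured TCP pose, the force, the opening and the grip force at its end, in the units of the state.
- read_state(): the state, without advancing time (a new reading comes with each control period).
- get_image(name): name is "scene" or "top" or "wrist"; returns a dict with "img" (400x640x3 uint8, red, green, blue), "vertical_fov" (degrees; the focal length in pixels is half the picture's height over the tangent of half this angle, whatever the lens; pixels are square), "cx", "cy" (the principal point, pixels), "world_from_camera" (4x4, takes a point from camera to world coordinates). Camera axes: x right, y up, looking along -z (the intrinsics and any distortion apply to the point x, -y, -z); pixel columns grow to the right and rows downward; lengths in m; the calibration is good to about 2 mm. The wrist camera is an equidistant fisheye: a pixel r from the principal point sees the ray r / f radians off the axis. A picture is of the moment at which its call begins. There is no depth.
- hand_in(): hands the job in; it is judged then, once.
The state is a dict: "time_s": time; "q": joint angles; "joint_velocities": joint speeds; "effort": joint torques, N m; "ee_pos": TCP position; "tool_rot": TCP orientation; "ft_force": force on the tool from outside, world axes, zero at the start; "wrist_torque": the same for the moment, N m; "opening": finger opening in m; "finger_force": force on a finger pad.
Only numpy, scipy, OpenCV 4.12 (cv2) and the standard library are available. Lean on these libraries where they do the work, as an engineer would, in place of code of your own. Each camera call takes 0.05 s, during which the arm holds its last target. There are 200 camera calls.

## Working session

There is one attempt and no reset: what is moved stays moved. The work goes in short steps, Python scripts to look and compute and a tool call to move; the robot and the scene stay as the last step left them, time stands still between calls to the robot, and variables do not carry over. Pictures are saved under pics/ and viewed, at most 11 in all, crops included, and the job is handed in when it is done.

Besides the shell and the picture viewer there is one more tool, called after ">>>" by a JSON object that holds its "name" and its "arguments", one argument or row to a line. arm_command: Moves the arm, as the interface text tells. Its arguments: {"type":"object","properties":{"motion":{"type":"array","items":{"type":"object","properties":{"dp":{"type":"array","items":{"type":"number"}},"yaw":{"type":"number"},"claw":{"type":"number"}}}},"squeeze":{"type":"number"}},"required":["motion"]}

```bash
mkdir -p pics; ls; python3 - <<'E'
from bench import *
import cv2
s=read_state();print(s)
for n in("scene","top"):
    d=get_image(n);cv2.imwrite(f"pics/{n}0.png",d["img"][:,:,::-1]);print(n,d["vertical_fov"],d["cx"],d["cy"],d["world_from_camera"],[k for k in d])
E
```

```text
pics
{'time_s': 0.0, 'q': array([ 1.10152449,  0.42673998,  0.07385568,  1.60659998, -0.03409803,
        1.11084039, -0.06708605]), 'joint_velocities': array([ 0.00079724, -0.00064205,  0.00066425,  0.00159491,  0.00056514,
       -0.00167901,  0.00035638]), 'effort': array([-1.34460242e-04, -9.49844027e+01,  3.76113251e+00, -4.63511467e+01,
        1.94747932e-02,  1.02390474e-02, -5.91846998e-06]), 'ee_pos': array([ 0.2120361 , -0.6404267 ,  0.25560852]), 'tool_rot': array([-3.14026846e+00,  1.02238347e-04,  3.19750912e-01]), 'ft_force': array([0.5543898 , 0.72577176, 0.25971939]), 'wrist_torque': array([ 0.0152631 ,  0.01873004, -0.02668988]), 'finger_force': 0.0, 'opening': 0.08515914767772992}
scene 56.6856851644706 321.5848354826914 199.92158358764098 [[ 0.59097237  0.4617302  -0.66148082 -0.09435244]
 [-0.80646787  0.31884468 -0.49794341 -0.55554843]
 [-0.01900587  0.82773383  0.56079897  0.60018365]
 [ 0.          0.          0.          1.        ]] ['img', 'vertical_fov', 'cx', 'cy', 'world_from_camera']
top 57.5580397575672 322.2701138161505 195.46273666674594 [[ 0.02008011  0.99853531 -0.05023964  0.46874946]
 [-0.99968118  0.02082176  0.01428259 -0.08487702]
 [ 0.01530775  0.04993682  0.99863506  0.92512583]
 [ 0.          0.          0.          1.        ]] ['img', 'vertical_fov', 'cx', 'cy', 'world_from_camera']
```

View pics/scene0.png

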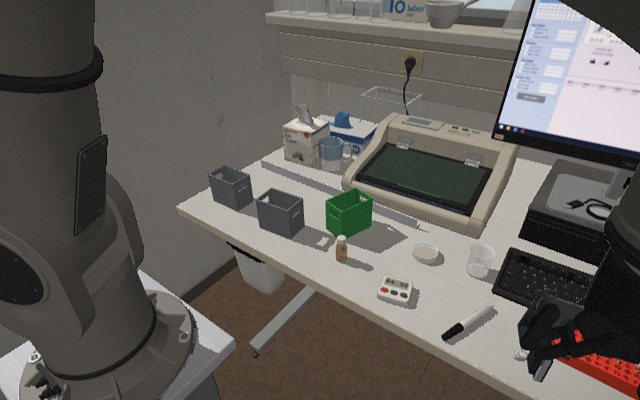

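View pics/top0.png

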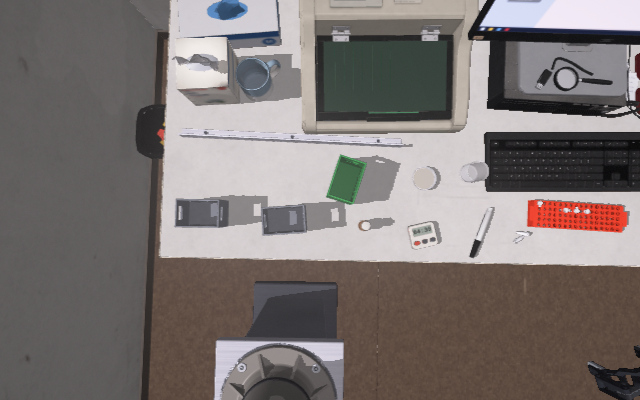

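```bash
cat > h.py <<'E'
import numpy as np, cv2
from bench import *
def ray(d,u,v,fish=False):
    f=200/np.tan(np.radians(d["vertical_fov"])/2); a=np.array([(u-d["cx"])/f,(v-d["cy"])/f])
    if fish:
        t=np.hypot(*a); c=np.array([a[0]*np.sinc(t/np.pi),-a[1]*np.sinc(t/np.pi),-np.cos(t)])
    else: c=np.array([a[0],-a[1],-1.])
    T=np.array(d["world_from_camera"]); return T[:3,3],T[:3,:3]@c
def onz(d,u,v,z,fish=False):
    o,r=ray(d,u,v,fish); return o+r*(z-o[2])/r[2]
E
python3 - <<'E'
from h import *
d=get_image("top")
c=d["img"][120:260,165:405,::-1]
cv2.imwrite("pics/crop.png",cv2.resize(c,None,fx=3.3,fy=3.3,interpolation=cv2.INTER_NEAREST))
g=lambda u,v,z:print((u,v),onz(d,u,v,z).round(4))
for p in((181,135),(250,139),(320,142.5),(400,146)):g(*p,0)
g(347,180,.09);g(365,225,.064);g(423,235,.019);g(425,178,.015)
for p in((177,199),(217,199),(220,227)):g(*p,.09)
E
```

```text
(181, 135) [0.6621 0.2652 0.    ]
(250, 139) [0.6559 0.0895 0.    ]
(320, 142.5) [ 0.651  -0.0896  0.    ]
(400, 146) [ 0.6467 -0.2953  0.    ]
(347, 180) [ 0.5476 -0.1531  0.09  ]
(365, 225) [ 0.4443 -0.1996  0.064 ]
(423, 235) [ 0.4211 -0.3505  0.019 ]
(425, 178) [ 0.564  -0.3559  0.015 ]
(177, 199) [0.4958 0.2344 0.09  ]
(217, 199) [0.4977 0.1436 0.09  ]
(220, 227) [0.434  0.1346 0.09  ]
```

View pics/crop.png

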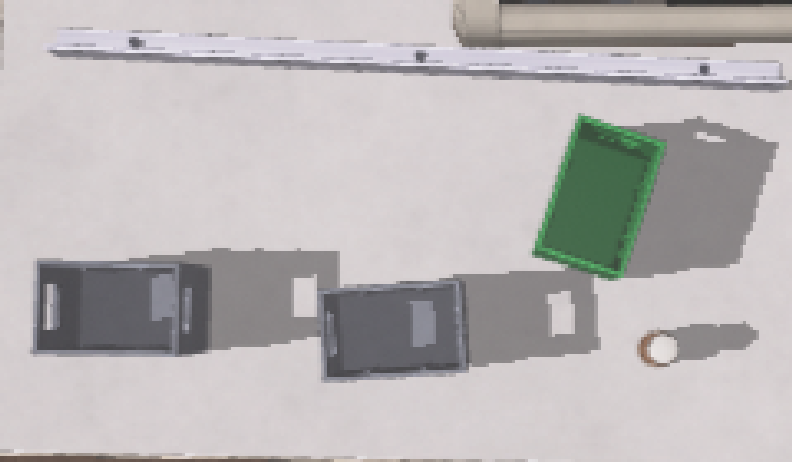

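```bash
python3 - <<'E'
from h import *
d=get_image("top")
P=lambda u,v,z:onz(d,165+u/3.3-.35,120+v/3.3-.35,z)[:2]
for n,c in(("L",[(36,260),(179,262),(179,355),(33,353)]),("R",[(319,289),(461,280),(468,370),(322,381)])):
    q=np.array([P(*p,.09) for p in c]); print(n,q.round(4).tolist(),"c",q.mean(0).round(4))
    w=(q[0]+q[3]-q[1]-q[2])/2; print("yaw",np.arctan2(-w[0],w[1]),"w",np.hypot(*w),"d",np.hypot(*((q[0]+q[1]-q[2]-q[3])/2)))
a,b=P(50,53,0),P(787,88,0);print("rail",a,b,"yaw",np.arctan2(-(a-b)[0],(a-b)[1]))
for p in((535,255),(615,278),(665,145),(580,117)):print("green",P(*p,.09))
E
```

```text
L [[0.497, 0.2378], [0.4976, 0.1393], [0.4335, 0.1371], [0.4329, 0.2372]] c [0.4652 0.1878]
yaw 0.006222681287979785 w 0.09932478063858652 d 0.0641611938034436
R [[0.4809, 0.042], [0.4892, -0.0562], [0.427, -0.0624], [0.4175, 0.0382]] c [ 0.4536 -0.0096]
yaw 0.08912459847710334 w 0.09977584859808926 d 0.06300622026718312
rail [0.66023575 0.2681939 ] [ 0.64607846 -0.3033963 ] yaw -0.024763179473152697
green [ 0.50762211 -0.1072251 ]
green [ 0.49275785 -0.16322296]
green [ 0.58661813 -0.19677572]
green [ 0.60501453 -0.13686222]
```

```bash
cat >> h.py <<'E'
def go(x,y,z,yaw=None,p0=None,y0=None):
    s=read_state(); p=np.array(s["ee_pos"]) if p0 is None else np.array(p0); w=s["tool_rot"][2] if y0 is None else y0
    c,n=np.cos(w),np.sin(w); d=np.array([x,y,z])-p
    out=[c*d[0]+n*d[1], n*d[0]-c*d[1], -d[2]]
    t=0 if yaw is None else -np.degrees((yaw-w+np.pi)%(2*np.pi)-np.pi)/6
    print("dp",np.round(out,3),"yaw",round(t,2),"rows",np.ceil(np.linalg.norm(out)/.05),np.ceil(abs(t)*6/8.59))
E
python3 -c "
from h import *
go(.46,-.35,.25,1.0);go(.463,-.01,.22,1.66)"
```

```text
dp [ 0.327 -0.198  0.006] yaw -6.5 rows 8.0 5.0
dp [ 0.436 -0.52   0.036] yaw -12.8 rows 14.0 9.0
```

>>> {"name": "arm_command", "arguments": {
  "motion": [
    {"dp": [0.327, -0.198, 0.006], "yaw": -6.5, "claw": 1},
    {"dp": [0.327, -0.198, 0.006], "yaw": -6.5, "claw": 1},
    {"dp": [0.327, -0.198, 0.006], "yaw": -6.5, "claw": 1},
    {"dp": [0.327, -0.198, 0.006], "yaw": -6.5, "claw": 1},
    {"dp": [0.327, -0.198, 0.006], "yaw": -6.5, "claw": 1},
    {"dp": [0.327, -0.198, 0.006], "yaw": -6.5, "claw": 1},
    {"dp": [0.327, -0.198, 0.006], "yaw": -6.5, "claw": 1},
    {"dp": [0.327, -0.198, 0.006], "yaw": -6.5, "claw": 1},
    {"dp": [0.436, -0.52, 0.036], "yaw": -12.8, "claw": 1},
    {"dp": [0.436, -0.52, 0.036], "yaw": -12.8, "claw": 1},
    {"dp": [0.436, -0.52, 0.036], "yaw": -12.8, "claw": 1},
    {"dp": [0.436, -0.52, 0.036], "yaw": -12.8, "claw": 1},
    {"dp": [0.436, -0.52, 0.036], "yaw": -12.8, "claw": 1},
    {"dp": [0.436, -0.52, 0.036], "yaw": -12.8, "claw": 1},
    {"dp": [0.436, -0.52, 0.036], "yaw": -12.8, "claw": 1},
    {"dp": [0.436, -0.52, 0.036], "yaw": -12.8, "claw": 1},
    {"dp": [0.436, -0.52, 0.036], "yaw": -12.8, "claw": 1},
    {"dp": [0.436, -0.52, 0.036], "yaw": -12.8, "claw": 1}
  ]
}}

```text
time_s: 2.0
ee_pos: [0.4626, -0.0109, 0.2203]
tool_rot: [-3.141, 0.0, 1.659]
ft_force: [-0.1, -0.0, 0.0]
opening: 0.0853
finger_force: 0.0
```

```bash
python3 - <<'E'
from h import *
s=read_state();print(s["time_s"],s["ee_pos"],s["tool_rot"],s["q"].round(2))
d=get_image("wrist");cv2.imwrite("pics/w1.png",d["img"][:,:,::-1]);print(d["vertical_fov"],d["cx"],d["cy"],np.round(d["world_from_camera"],3))
E
```

```text
2.0 [ 0.46262793 -0.01091586  0.22030751] [-3.14144842e+00  1.99319015e-04  1.65913541e+00] [ 0.38  0.16 -0.54  2.08  0.1   0.93 -0.12]
65.70646984690485 316.42036476030665 199.117736078056 [[ 0.996 -0.084 -0.027  0.456]
 [ 0.088  0.947  0.308  0.07 ]
 [-0.001 -0.31   0.951  0.337]
 [ 0.     0.     0.     1.   ]]
```

View pics/w1.png

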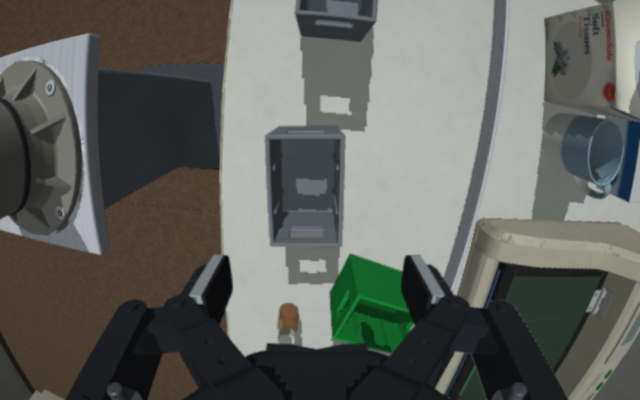

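```bash
python3 - <<'E'
from h import *
d=get_image("wrist")
for p in((266,138),(266,246),(343,246),(344,130)):print(p,onz(d,*p,.09,True).round(4))
go(.463,-.01,.113,1.66)
go(.463,-.01,.113,1.66); go(.50,-.007,.113,1.66)
E
```

```text
(266, 138) [0.4178 0.0375 0.09  ]
(266, 246) [ 0.4216 -0.0586  0.09  ]
(343, 246) [ 0.4904 -0.0522  0.09  ]
(344, 130) [0.4797 0.0492 0.09  ]
dp [0.001 0.    0.107] yaw -0.02 rows 3.0 1.0
dp [0.001 0.    0.107] yaw -0.02 rows 3.0 1.0
dp [0.001 0.038 0.107] yaw -0.02 rows 3.0 1.0
```

```bash
python3 - <<'E'
from h import *
go(.453,-.007,.22,1.66);go(.453,-.007,.098,1.66)
E
```

```text
dp [ 0.005 -0.009  0.   ] yaw -0.02 rows 1.0 1.0
dp [ 0.005 -0.009  0.122] yaw -0.02 rows 3.0 1.0
```

>>> {"name": "arm_command", "arguments": {
  "motion": [
    {"dp": [0.005, -0.009, 0.0], "yaw": 0, "claw": 1},
    {"dp": [0.005, -0.009, 0.05], "yaw": 0, "claw": 1},
    {"dp": [0.005, -0.009, 0.09], "yaw": 0, "claw": 1},
    {"dp": [0.005, -0.009, 0.122], "yaw": 0, "claw": 1},
    {"dp": [0.005, -0.009, 0.122], "yaw": 0, "claw": 1},
    {"dp": [0.005, 0.0, 0.122], "yaw": 0, "claw": 1},
    {"dp": [0.005, 0.01, 0.122], "yaw": 0, "claw": 1},
    {"dp": [0.005, 0.02, 0.122], "yaw": 0, "claw": 1}
  ]
}}

```text
time_s: 2.9
ee_pos: [0.4841, -0.0033, 0.1001]
tool_rot: [3.139, 0.0, 1.66]
ft_force: [-2.1, 0.8, 0.7]
opening: 0.0851
finger_force: 0.9
```

```bash
python3 - <<'E'
from h import *
s=read_state();print(s["ee_pos"],s["ft_force"])
d=get_image("wrist");e=get_image("scene")
cv2.imwrite("pics/w2.png",np.hstack([cv2.resize(d["img"],(400,250)),e["img"][120:370,100:500]])[:,:,::-1])
E
```

```text
[ 0.48414933 -0.0033319   0.10011067] [-2.07583305  0.78408679  0.6548442 ]
```

View pics/w2.png

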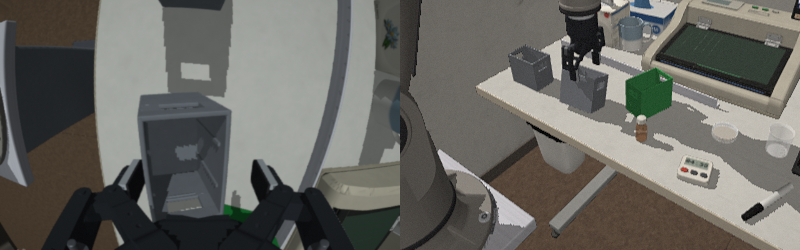

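>>> {"name": "arm_command", "arguments": {
  "motion": [
    {"dp": [0.0, 0.01, -0.002], "yaw": 0, "claw": 1},
    {"dp": [0.0, 0.02, -0.004], "yaw": 0, "claw": 1},
    {"dp": [0.0, 0.028, -0.006], "yaw": 0, "claw": 1}
  ]
}}

```text
time_s: 3.3
ee_pos: [0.5112, -0.0007, 0.1048]
tool_rot: [3.141, -0.0, 1.66]
ft_force: [-0.5, -0.3, -0.5]
opening: 0.0856
finger_force: 0.1
```

```bash
python3 - <<'E'
from h import *
s=read_state();print(s["ee_pos"],s["ft_force"])
d=get_image("wrist");e=get_image("scene")
cv2.imwrite("pics/w3.png",np.hstack([d["img"],cv2.resize(e["img"][150:250,220:330],None,fx=2,fy=4,interpolation=0)])[:,:,::-1][:,-800:])
E
```

```text
[ 0.51123871 -0.00066149  0.10478743] [-0.51560499 -0.25372095 -0.52762986]
```

View pics/w3.png

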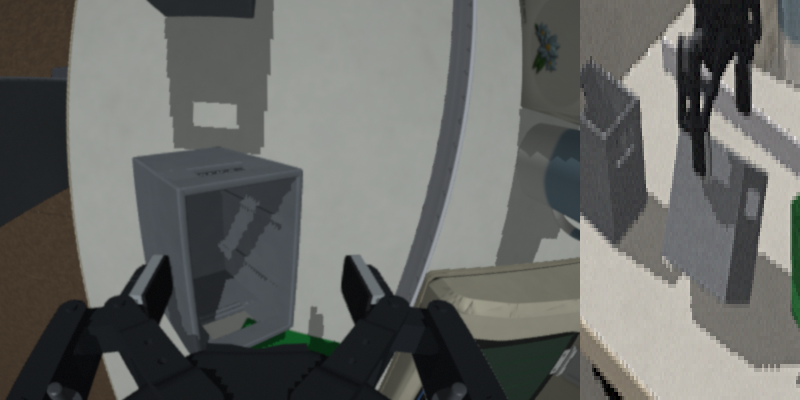

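>>> {"name": "arm_command", "arguments": {
  "motion": [
    {"dp": [0.0, 0.008, -0.002], "yaw": 0, "claw": 1},
    {"dp": [0.0, 0.016, -0.006], "yaw": 0, "claw": 1},
    {"dp": [0.0, 0.02, -0.02], "yaw": 0, "claw": 1},
    {"dp": [0.0, 0.0, -0.06], "yaw": 0, "claw": 1},
    {"dp": [0.0, 0.0, -0.1], "yaw": 0, "claw": 1},
    {"dp": [0.0, 0.0, -0.12], "yaw": 0, "claw": 1},
    {"dp": [0.0, 0.0, -0.12], "yaw": 0, "claw": 1}
  ]
}}

```text
time_s: 4.1
ee_pos: [0.5118, -0.0006, 0.2277]
tool_rot: [3.136, 0.001, 1.66]
ft_force: [0.3, 0.2, -0.3]
opening: 0.0852
finger_force: 0.0
```

```bash
python3 - <<'E'
from h import *
s=read_state();print(s["ee_pos"],s["ft_force"])
d=get_image("wrist");e=get_image("scene")
cv2.imwrite("pics/w4.png",np.hstack([d["img"],cv2.resize(e["img"][150:250,220:330],None,fx=2,fy=4,interpolation=0)])[:,:,::-1][:,-800:])
go(.455,.188,.22,1.577)
E
```

```text
[ 0.51179269 -0.00061564  0.2277159 ] [ 0.26010678  0.19592643 -0.32437359]
dp [ 0.193 -0.038  0.005] yaw 0.79 rows 4.0 1.0
```

View pics/w4.png

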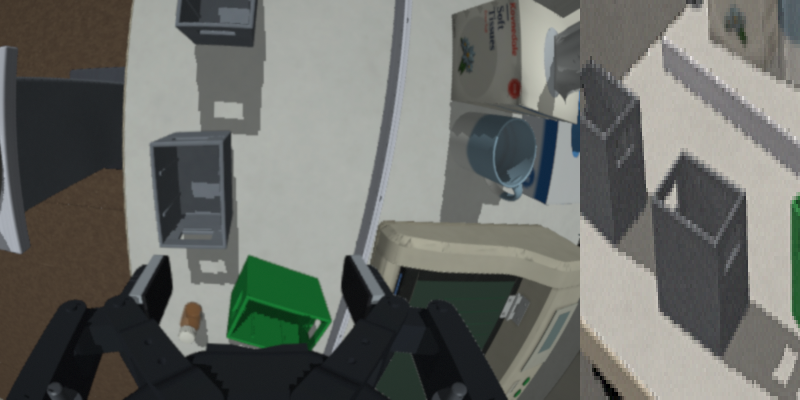

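```bash
python3 - <<'E'
from h import *
d=get_image("wrist")
for p in((210,143),(218,247),(288,246),(292,130)):print(p,onz(d,*p,.09,True).round(4))
s=read_state();print(s["ee_pos"])
for x in(.453,.458):go(x,-.007,.22,1.66)
E
```

```text
(210, 143) [0.4165 0.0401 0.09  ]
(218, 247) [ 0.4227 -0.0571  0.09  ]
(288, 246) [ 0.489  -0.0485  0.09  ]
(292, 130) [0.4858 0.0553 0.09  ]
[ 0.50986749 -0.00088675  0.22384868]
dp [-0.001 -0.057  0.004] yaw 0.0 rows 2.0 1.0
dp [-0.001 -0.052  0.004] yaw 0.0 rows 2.0 1.0
```

>>> {"name": "arm_command", "arguments": {
  "motion": [
    {"dp": [0.002, -0.057, 0.0], "yaw": 0, "claw": 1},
    {"dp": [0.002, -0.057, 0.0], "yaw": 0, "claw": 1},
    {"dp": [0.002, -0.057, 0.05], "yaw": 0, "claw": 1},
    {"dp": [0.002, -0.057, 0.09], "yaw": 0, "claw": 1},
    {"dp": [0.002, -0.057, 0.124], "yaw": 0, "claw": 1},
    {"dp": [0.002, -0.057, 0.124], "yaw": 0, "claw": 1},
    {"dp": [0.002, -0.047, 0.124], "yaw": 0, "claw": 1},
    {"dp": [0.002, -0.037, 0.124], "yaw": 0, "claw": 1},
    {"dp": [0.002, -0.027, 0.124], "yaw": 0, "claw": 1},
    {"dp": [0.002, -0.017, 0.124], "yaw": 0, "claw": 1},
    {"dp": [0.002, -0.007, 0.124], "yaw": 0, "claw": 1},
    {"dp": [0.002, 0.003, 0.124], "yaw": 0, "claw": 1},
    {"dp": [0.002, 0.013, 0.124], "yaw": 0, "claw": 1},
    {"dp": [0.002, 0.02, 0.124], "yaw": 0, "claw": 1}
  ]
}}

```text
time_s: 5.65
ee_pos: [0.5308, 0.0031, 0.1003]
tool_rot: [3.141, -0.0, 1.66]
ft_force: [-0.3, 0.4, -1.0]
opening: 0.0854
finger_force: 0.0
```

>>> {"name": "arm_command", "arguments": {
  "motion": [
    {"dp": [0.0, 0.006, 0.0], "yaw": 0, "claw": 1},
    {"dp": [0.0, 0.006, 0.0], "yaw": 0, "claw": 1},
    {"dp": [0.0, 0.006, 0.0], "yaw": 0, "claw": 1}
  ]
}}

```text
time_s: 5.95
ee_pos: [0.5355, 0.0036, 0.1002]
tool_rot: [-3.141, -0.0, 1.66]
ft_force: [-0.1, 0.1, 0.3]
opening: 0.0852
finger_force: 0.0
```

```bash
python3 - <<'E'
from h import *
s=read_state();print(s["ee_pos"],s["ft_force"])
d=get_image("wrist");e=get_image("scene")
cv2.imwrite("pics/w5.png",np.hstack([d["img"],cv2.resize(e["img"][150:250,220:330],None,fx=2,fy=4,interpolation=0)])[:,:,::-1][:,-800:])
go(.452,.188,.22,1.577)
E
```

```text
[0.5354736  0.00357928 0.1002084 ] [-0.09505746  0.08515654  0.34269335]
dp [ 0.191 -0.066 -0.12 ] yaw 0.79 rows 5.0 1.0
```

View pics/w5.png

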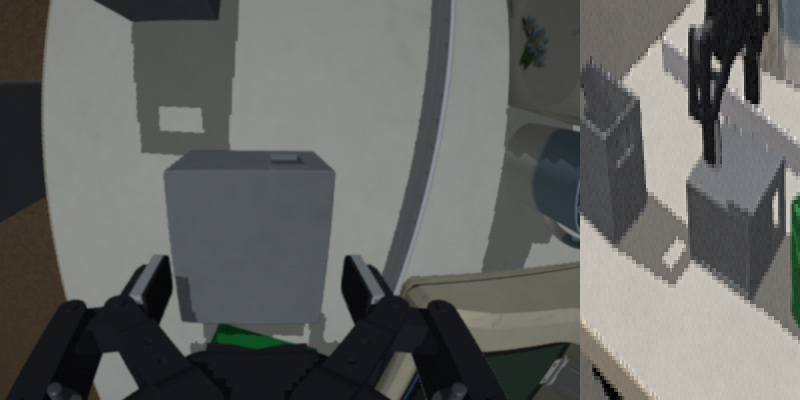

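>>> {"name": "arm_command", "arguments": {
  "motion": [
    {"dp": [0, 0, -0.05], "yaw": 0, "claw": 1},
    {"dp": [0, 0, -0.1], "yaw": 0, "claw": 1},
    {"dp": [0.05, -0.014, -0.12], "yaw": 0.79, "claw": 1},
    {"dp": [0.1, -0.028, -0.12], "yaw": 0.79, "claw": 1},
    {"dp": [0.15, -0.042, -0.12], "yaw": 0.79, "claw": 1},
    {"dp": [0.19, -0.054, -0.12], "yaw": 0.79, "claw": 1},
    {"dp": [0.19, -0.054, -0.12], "yaw": 0.79, "claw": 1},
    {"dp": [0.19, -0.054, -0.12], "yaw": 0.79, "claw": 1}
  ]
}}

```text
time_s: 6.85
ee_pos: [0.4642, 0.1889, 0.2205]
tool_rot: [3.141, 0.0, 1.58]
ft_force: [0.9, -1.5, -0.5]
opening: 0.0852
finger_force: 0.0
```

```bash
python3 - <<'E'
from h import *
s=read_state();print(s["ee_pos"],s["tool_rot"])
d=get_image("wrist");g=cv2.cvtColor(d["img"],cv2.COLOR_RGB2HSV)
m=((g[...,2]<135)&(g[...,0]>95)&(g[...,0]<125)&(g[...,1]>20)).astype(np.uint8)
n,l,st,c=cv2.connectedComponentsWithStats(m)
for i in range(1,n):
    if st[i,4]>1500: print(st[i],c[i].round(), onz(d,st[i,0],c[i][1],.09,True).round(3))
go(.465,.188,.098,1.577)
E
```

```text
[0.46423326 0.18886886 0.22045273] [3.14137820e+00 2.02835246e-04 1.58017202e+00]
[   64   131   503   269 52540] [279. 309.] [0.116 0.026 0.09 ]
[ 278  130   78  120 8673] [316. 188.] [0.432 0.199 0.09 ]
[ 527  250   80   61 2772] [562. 280.] [0.707 0.094 0.09 ]
dp [0.    0.    0.122] yaw 0.01 rows 3.0 1.0
```

>>> {"name": "arm_command", "arguments": {
  "motion": [
    {"dp": [0, 0, 0.05], "yaw": 0, "claw": 1},
    {"dp": [0, 0, 0.09], "yaw": 0, "claw": 1},
    {"dp": [0, 0, 0.122], "yaw": 0, "claw": 1},
    {"dp": [0, 0, 0.122], "yaw": 0, "claw": 1},
    {"dp": [0, 0.01, 0.122], "yaw": 0, "claw": 1},
    {"dp": [0, 0.02, 0.122], "yaw": 0, "claw": 1},
    {"dp": [0, 0.03, 0.122], "yaw": 0, "claw": 1},
    {"dp": [0, 0.04, 0.122], "yaw": 0, "claw": 1},
    {"dp": [0, 0.05, 0.122], "yaw": 0, "claw": 1},
    {"dp": [0, 0.06, 0.122], "yaw": 0, "claw": 1},
    {"dp": [0, 0.07, 0.122], "yaw": 0, "claw": 1},
    {"dp": [0, 0.078, 0.122], "yaw": 0, "claw": 1},
    {"dp": [0, 0.082, 0.122], "yaw": 0, "claw": 1},
    {"dp": [0, 0.082, 0.122], "yaw": 0, "claw": 1},
    {"dp": [0, 0.082, 0.122], "yaw": 0, "claw": 1},
    {"dp": [0, 0.082, 0.08], "yaw": 0, "claw": 1},
    {"dp": [0, 0.082, 0.04], "yaw": 0, "claw": 1},
    {"dp": [0, 0.06, -0.02], "yaw": 0, "claw": 1},
    {"dp": [0, 0.01, -0.04], "yaw": 0, "claw": 1},
    {"dp": [0, -0.03, -0.04], "yaw": 0, "claw": 1}
  ]
}}

```text
time_s: 8.9
ee_pos: [0.4373, 0.1885, 0.2624]
tool_rot: [3.138, -0.002, 1.577]
ft_force: [-0.2, 0.5, 0.7]
opening: 0.0856
finger_force: 0.0
```

```bash
python3 - <<'E'
from h import *
s=read_state();print(s["ee_pos"],s["tool_rot"],s["q"].round(2))
t=get_image("top");e=get_image("scene");w=get_image("wrist")
a=cv2.resize(e["img"][150:260,190:330],None,fx=2.85,fy=2.85,interpolation=0)
b=cv2.resize(t["img"][120:260,165:405],(800,467)[0:2],interpolation=0)
c=np.zeros((600,800,3),np.uint8);c[:,:]=0
b=cv2.resize(t["img"][125:245,165:405],(800,400),interpolation=0)
c[:400]=b; a=cv2.resize(e["img"][160:245,190:330],(330,200),interpolation=0); c[400:,:330]=a
c[400:,340:660]=cv2.resize(w["img"],(320,200))
cv2.imwrite("pics/w6.png",c[:,:,::-1])
E
```

```text
[0.43726713 0.18854482 0.26244153] [ 3.13794644e+00 -1.50885333e-03  1.57694885e+00] [ 0.09  0.14 -0.68  2.    0.1   1.03 -0.63]
```

View pics/w6.png

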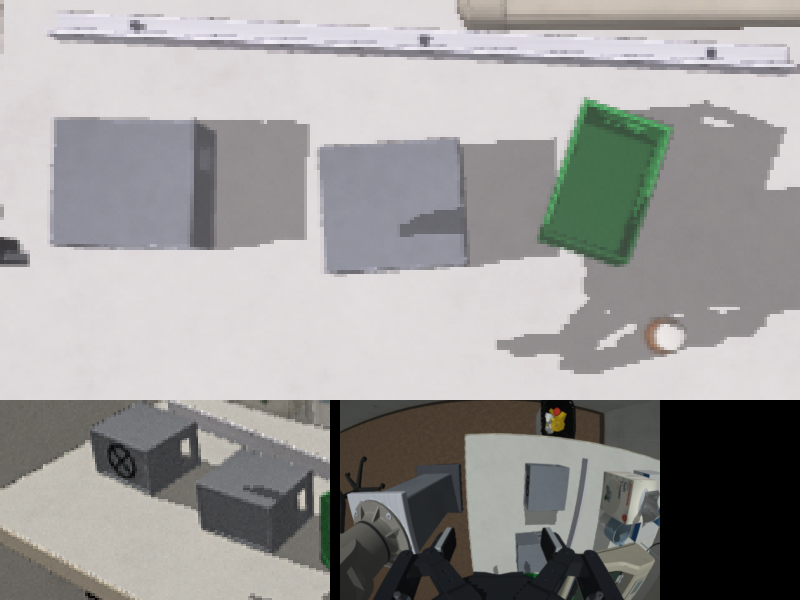

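```bash
python3 - <<'E'
from h import *
d=get_image("top")
P=lambda u,v,z:onz(d,165+u/3.333-.35,125+v/3.333-.35,z)[:2]
for n,c in(("L",[(51,117),(196,118),(196,248),(50,247)]),("R",[(318,147),(460,138),(466,265),(325,273)])):
    q=np.array([P(*p,.065) for p in c]); print(n,q.round(4).tolist())
    w=(q[0]+q[3]-q[1]-q[2])/2; print("yaw",np.arctan2(-w[0],w[1]),"near",((q[2]+q[3])/2).round(4),"far",((q[0]+q[1])/2).round(4))
a,b=P(49,36,0),P(790,72,0);print("rail",a,b)
go(.455,.19,.2,-.025);go(.455,.19,.058,-.025)
E
```

```text
L [[0.5895, 0.2408], [0.5911, 0.1384], [0.4987, 0.1353], [0.4973, 0.2378]]
yaw 0.014598848750475584 near [0.498  0.1866] far [0.5903 0.1896]
R [[0.5723, 0.0514], [0.5809, -0.0493], [0.4906, -0.0556], [0.4829, 0.0439]]
yaw 0.08151576380872734 near [ 0.4867 -0.0058] far [0.5766 0.0011]
rail [0.6608767 0.2693608] [ 0.64615917 -0.299627  ]
dp [0.002 0.018 0.061] yaw 15.31 rows 2.0 11.0
dp [0.002 0.018 0.203] yaw 15.31 rows 5.0 11.0
```

>>> {"name": "arm_command", "arguments": {
  "motion": [
    {"dp": [0, 0.018, 0.03], "yaw": 15.3, "claw": 0.6},
    {"dp": [0, 0.018, 0.06], "yaw": 15.3, "claw": 0.6},
    {"dp": [0, 0.018, 0.06], "yaw": 15.3, "claw": 0.6},
    {"dp": [0, 0.018, 0.06], "yaw": 15.3, "claw": 0.6},
    {"dp": [0, 0.018, 0.06], "yaw": 15.3, "claw": 0.6},
    {"dp": [0, 0.018, 0.06], "yaw": 15.3, "claw": 0.6},
    {"dp": [0, 0.018, 0.06], "yaw": 15.3, "claw": 0.6},
    {"dp": [0, 0.018, 0.06], "yaw": 15.3, "claw": 0.6},
    {"dp": [0, 0.018, 0.06], "yaw": 15.3, "claw": 0.6},
    {"dp": [0, 0.018, 0.06], "yaw": 15.3, "claw": 0.6},
    {"dp": [0, 0.018, 0.06], "yaw": 15.3, "claw": 0.6},
    {"dp": [0, 0.018, 0.06], "yaw": 15.3, "claw": 0.6},
    {"dp": [0, 0.018, 0.06], "yaw": 15.3, "claw": 0.6}
  ]
}}

```text
time_s: 10.4
ee_pos: [0.4557, 0.1879, 0.1995]
tool_rot: [3.141, 0.001, -0.021]
ft_force: [1.2, 0.5, 0.8]
opening: 0.0514
finger_force: 0.0
```

```bash
python3 - <<'E'
from h import *
s=read_state();print(s["q"].round(2))
go(.455,.188,.056,-.025);go(.48,.188,.056,-.025)
E
```

```text
[-0.15  0.22 -0.42  2.04  0.11  0.9  -2.22]
dp [-0.001 -0.     0.144] yaw 0.03 rows 3.0 1.0
dp [ 0.024 -0.001  0.144] yaw 0.03 rows 3.0 1.0
```

>>> {"name": "arm_command", "arguments": {
  "motion": [
    {"dp": [0, 0, 0.05], "yaw": 0, "claw": 0.6},
    {"dp": [0, 0, 0.1], "yaw": 0, "claw": 0.6},
    {"dp": [0, 0, 0.135], "yaw": 0, "claw": 0.6},
    {"dp": [0, 0, 0.144], "yaw": 0, "claw": 0.6},
    {"dp": [0.01, 0, 0.144], "yaw": 0, "claw": 0.6},
    {"dp": [0.02, 0, 0.144], "yaw": 0, "claw": 0.6},
    {"dp": [0.028, 0, 0.144], "yaw": 0, "claw": 0.6},
    {"dp": [0.036, 0, 0.144], "yaw": 0, "claw": 0.6},
    {"dp": [0.044, 0, 0.144], "yaw": 0, "claw": 0.6},
    {"dp": [0.052, 0, 0.144], "yaw": 0, "claw": 0.6},
    {"dp": [0.06, 0, 0.144], "yaw": 0, "claw": 0.6},
    {"dp": [0.068, 0, 0.144], "yaw": 0, "claw": 0.6},
    {"dp": [0.075, 0, 0.144], "yaw": 0, "claw": 0.6},
    {"dp": [0.08, 0, 0.144], "yaw": 0, "claw": 0.6},
    {"dp": [0.083, 0, 0.144], "yaw": 0, "claw": 0.6},
    {"dp": [0.085, 0, 0.144], "yaw": 0, "claw": 0.6}
  ]
}}

```text
time_s: 12.0
ee_pos: [0.5405, 0.1858, 0.0559]
tool_rot: [-3.142, 0.0, -0.025]
ft_force: [-3.2, -1.4, 2.4]
opening: 0.051
finger_force: 1.6
```

```bash
python3 - <<'E'
from h import *
s=read_state();print(s["ee_pos"],s["ft_force"],s["tool_rot"])
d=get_image("top");g=cv2.cvtColor(d["img"],cv2.COLOR_RGB2HSV)
cv2.imwrite("pics/w7.png",cv2.resize(d["img"][115:235,165:305],(700,600),interpolation=0)[:,:,::-1])
E
```

```text
[0.54052083 0.18576659 0.05592558] [-3.2095032  -1.41720845  2.37933819] [-3.14156289e+00  1.81672654e-04 -2.48331366e-02]
```

>>> {"name": "arm_command", "arguments": {
  "motion": [
    {"dp": [0.004, 0, 0], "yaw": 0, "claw": 0.6},
    {"dp": [0.008, 0, 0], "yaw": 0, "claw": 0.6},
    {"dp": [0.011, 0, 0], "yaw": 0, "claw": 0.6},
    {"dp": [0.013, 0, 0], "yaw": 0, "claw": 0.6}
  ]
}}

```text
time_s: 12.45
ee_pos: [0.5537, 0.1854, 0.056]
tool_rot: [-3.142, -0.0, -0.025]
ft_force: [-2.2, -0.3, 0.5]
opening: 0.0509
finger_force: 1.1
```

>>> {"name": "arm_command", "arguments": {
  "motion": [
    {"dp": [0.001, 0, 0], "yaw": 0, "claw": 0.6},
    {"dp": [0.002, 0, 0], "yaw": 0, "claw": 0.6}
  ]
}}

```text
time_s: 12.65
ee_pos: [0.5541, 0.1853, 0.0558]
tool_rot: [3.141, 0.002, -0.024]
ft_force: [-15.9, -0.1, 9.2]
opening: 0.0514
finger_force: 7.5
```

>>> {"name": "arm_command", "arguments": {
  "motion": [
    {"dp": [0.001, 0, 0], "yaw": 0, "claw": 0.6},
    {"dp": [0.002, 0, 0], "yaw": 0, "claw": 0.6}
  ]
}}

```text
time_s: 12.85
ee_pos: [0.5543, 0.1853, 0.0556]
tool_rot: [3.14, 0.005, -0.024]
ft_force: [-27.9, -0.6, 19.0]
opening: 0.0513
finger_force: 13.7
```

```bash
python3 - <<'E'
from h import *
s=read_state();print(s["ee_pos"],s["ft_force"],s["tool_rot"])
d=get_image("top")
cv2.imwrite("pics/w7.png",cv2.resize(d["img"][115:235,165:305],(700,600),interpolation=0)[:,:,::-1])
E
```

```text
[0.55434923 0.18530287 0.0556369 ] [-27.94990114  -0.58931566  19.0244141 ] [ 3.13978711  0.00529382 -0.02390699]
```

View pics/w7.png

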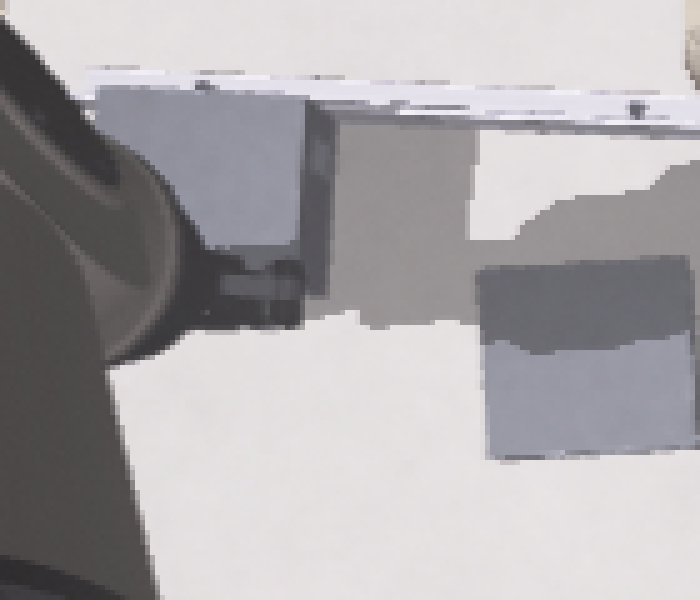

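The stamped crate, at about (200,165) in this view, is seated against the rail and parallel to it. The blank one, at (590,360), lies clear. Backing off.

>>> {"name": "arm_command", "arguments": {
  "motion": [
    {"dp": [-0.004, 0, 0], "yaw": 0, "claw": 0.6},
    {"dp": [-0.01, 0, 0], "yaw": 0, "claw": 0.6},
    {"dp": [-0.03, 0, 0], "yaw": 0, "claw": 0.6},
    {"dp": [-0.06, 0, 0], "yaw": 0, "claw": 0.6},
    {"dp": [-0.08, 0, -0.03], "yaw": 0, "claw": 0.6},
    {"dp": [-0.09, 0, -0.08], "yaw": 0, "claw": 0.6},
    {"dp": [-0.09, 0, -0.13], "yaw": 0, "claw": 0.6},
    {"dp": [-0.09, 0, -0.18], "yaw": 0, "claw": 0.6},
    {"dp": [-0.09, 0, -0.2], "yaw": 0, "claw": 0.6},
    {"dp": [-0.09, 0, -0.2], "yaw": 0, "claw": 0.6}
  ]
}}

```text
time_s: 13.9
ee_pos: [0.4689, 0.1882, 0.2597]
tool_rot: [-3.139, -0.006, -0.025]
ft_force: [-0.0, 0.6, 0.0]
opening: 0.051
finger_force: 0.0
```

```bash
python3 - <<'E'
from h import *
s=read_state();print(s["ee_pos"],s["ft_force"])
d=get_image("top");e=get_image("scene")
c=np.zeros((600,800,3),np.uint8)
c[:400]=cv2.resize(d["img"][125:245,165:405],(800,400),interpolation=0)
c[400:,:400]=cv2.resize(e["img"][160:260,190:390],(400,200),interpolation=0)
c[400:,400:]=cv2.resize(d["img"][165:265,345:545],(400,200),interpolation=0)
cv2.imwrite("pics/w8.png",c[:,:,::-1])
E
```

```text
[0.46887296 0.18816148 0.25971552] [-0.04371752  0.63414829  0.0390259 ]
```

View pics/w8.png

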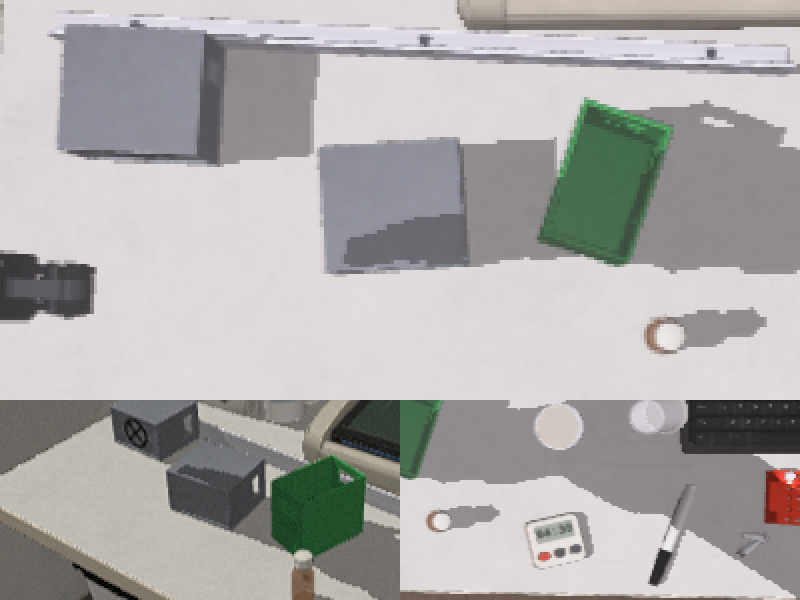

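The stamped crate (ring and cross at (135,432) in the scene crop) is flush on the rail. The blank crate lies clear of it, and the vial, timer, dish and green crate have not moved.

```bash
python3 -c "
from bench import *
print(hand_in())"
```

```text
the job is handed in; nothing more can be done
None
```

I tipped both crates onto their far sides and pushed the stamped one square against the rail. The blank one lies clear, nothing else was disturbed, and the job is handed in (no verdict came back). The blank crate needed a second push because it rocked back upright the first time.

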